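# Draw the collared shaft from its storage tube and lay it in the vee cradle

### The job

Draw the shaft that has a collar on its end straight out of its storage tube and lay it in the two vees of the cradle for inspection, centred lengthwise and lying along the cradle; lower it into the vees before you let go. Leave the plain bar in its tube.

Things in the scene. Friction and masses are not known exactly. Their poses are not given: they have to be found in the camera images.
- shaft_mid (a point): Centre of the collared shaft: round bright metal rod 16 mm thick, 240 long, 0.16 kg; a collar 32 mm in diameter fills the last 12 mm of its +y end. Own y axis along the rod to the collar; it may roll. It starts level and loose on the floor of one of the rack's two tubes (either one), collared end 85 to 110 mm out of the mouth; the other end clears the mouth once drawn 130 to 155 mm.
- plain_bar_mid (a point): Centre of the plain bar: the same bright metal rod (16 x 240 mm) without a collar, lying in the rack's other tube and sticking out as much. Own y axis along the bar, out of the tube. It stays there.
- rack_mouth (a point): On the fixed grey tube rack, half-way between its two tubes' axes, in the plane of their mouths. Its y axis points out of the mouths; the tubes lie 45 mm to either side along x, axes 115 mm above the bench. Steel tubes 150 mm long, 34 outside, 26 bore, closed at the back: a rod has 5 mm free to each side and 10 above. Base 160 x 150 x 10 mm.
- cradle_rest (a point): Where the middle of the shaft's axis comes to rest in the fixed cradle, 55 mm above the bench. Its y axis runs along the cradle. Two vees (90 degrees, 40 mm wide at the top, 12 thick, tops at 64 mm) stand 80 mm to either side along y on a base plate 60 x 200 x 10 mm; between them are only two screw heads 5 mm high on the plate.

How it is judged:
By the outcome, as a careful person would: the job done as asked, in the order asked, and still so for the second after the job is handed in, with the robot touching nothing.
It also fails if it takes over 42 s, if anything falls off the work surface, if the arm or the gripper's body presses on something with over 40 N, if the wrist force passes 120 N, or if a joint passes its speed limit or range.

### The arm

A 6-joint arm with a two-finger parallel gripper is mounted at the origin on the work surface; the furniture and walls round the work are solid. World frame = base frame: x ahead of the robot, y to its left, z up, the work surface at z = 0. Lengths are in m, angles in degrees, forces in N, time in s.
With the tool pointing down it reaches from about 0.4 to 0.825 m from the base axis. Payload 7 kg.
Tool frame: the origin (TCP) lies between the finger pads; the fingertips stand 22 mm ahead of it and the grasp point (between the pads) lies 3 mm ahead of it; z points along the fingers, y is the line along which they close (so a half turn about z gives the same grasp; the last joint's range is limited). The gripper opens to 88 mm and grips with 3 to 60 N. Pads are 19 mm wide; open, the fingers measure 130 mm over their backs; the gripper's body (78 mm by 193 mm) begins 47 mm behind the grasp point.
Start: joints at [-60.671, 20.546, 0.682, 0, -70.136, -16.507], TCP at [0.15, -0.658, 0.249] pointing down, gripper open.
Joint ranges: [-176.03, 176.03], [-82.01, 121.73], [-58.28, 71.71], [-173.87, 95.51], [-174.79, -0.11], [-173.66, 173.66]. Speed limits (degrees/s): [136.94, 136.94, 172.46, 180, 180, 180].

### API

Orientations are given as [roll, pitch, yaw] about the fixed x, y, z axes, in that order (R = Rz(yaw) Ry(pitch) Rx(roll)).
In Python, from plant import ctrl gives the robot as it stands.
- The arm moves only by the tool apply_moves, never from a script. Its argument "targets" is a list of rows, each an object with "travel": the shift along the tool's x, y, z in mm, a list of three; "roll": the turn about the tool's z in degrees; "jaw": the finger opening in mm, from 0 to 87.6. In form: [{"travel": [tx, ty, tz], "roll": roll, "jaw": jaw}, ...]. A call has 1 to 10 rows; each row shifts and turns the commanded pose from where the row before left it, along the tool's axes as they then stand; what a row does not reach is not made up. A row lasts 1/10 s, in which the tool goes at most 50 mm and 8.59 degrees, less where a joint would pass 70% of its speed; a pose out of reach is approached as far as the arm can. A call with a gripper value outside its range is refused whole. The fingers move at their own pace and stop on an object; the grip force is fixed at half the most. Time passes only in rows, so rows that do not move let the fingers close. It gives the time, the measured TCP pose, the force, the opening and the grip force at its end, in the units of the state.
- ctrl.get_obs(): the state, without advancing time (a new reading comes with each control period).
- ctrl.snapshot(name): name is "scene" or "side" or "wrist"; returns the picture (420x560x3 uint8, red, green, blue); there is no depth.
- ctrl.calibration(name): a dict with "K" (3x3 intrinsics, pixels), "extrinsics" (4x4, takes a point from camera to world coordinates); the wrist camera has in their place "hand_eye" (4x4, takes a point from camera to tool coordinates, whose origin is the TCP and whose axes are the flange's). Camera axes: x right, y down, z forward; pixel columns grow to the right and rows downward; lengths in m; the calibration is good to about 2 mm. A picture is of the moment at which its call begins: read the wrist's pose just before it. calibration takes no time and is no camera call.
- ctrl.close_job(): hands the job in; it is judged then, once.
The state is a dict: "clock": time; "joint_pos": joint angles; "qvel": joint speeds; "tau": joint torques, N m; "tool_pos": TCP position; "orientation": TCP orientation; "force": force on the tool from outside, world axes, zero at the start; "moment": the same for the moment, N m; "opening": finger opening in m; "gripper_force": force on a finger pad.
Only numpy, scipy, OpenCV 4.12 (cv2) and the standard library are available. Lean on these libraries where they do the work, as an engineer would, in place of code of your own. Each camera call takes 0.05 s, during which the arm holds its last target. There are 200 camera calls.

## Working session

There is one attempt and no reset: what is moved stays moved. The work goes in short steps, Python scripts to look and compute and a tool call to move; the robot and the scene stay as the last step left them, time stands still between calls to the robot, and variables do not carry over. Pictures are saved under pics/ and viewed, at most 10 in all, crops included, and the job is handed in when it is done.

Besides the shell and the picture viewer there is one more tool, called by a JSON object that holds its "op" and its "data", one argument or row to a line. apply_moves: Moves the arm, as the interface text tells. Its arguments: {"type":"object","properties":{"targets":{"type":"array","items":{"type":"object","properties":{"travel":{"type":"array","items":{"type":"number"}},"roll":{"type":"number"},"jaw":{"type":"number"}}}}},"required":["targets"]}

```bash
mkdir -p pics; python3 - <<'E'
from plant import ctrl
import cv2,numpy as np
np.set_printoptions(precision=4,suppress=True)
for n in ["scene","side"]:
    im=ctrl.snapshot(n); cv2.imwrite(f"pics/{n}0.png",im[:,:,::-1])
    c=ctrl.calibration(n); print(n,c["K"],c["extrinsics"])
print(ctrl.calibration("wrist"))
o=ctrl.get_obs(); print(o)
E
```

```text
scene [[526.5094   0.     279.471 ]
 [  0.     526.5094 210.0961]
 [  0.       0.       1.    ]] [[-0.7452 -0.4122  0.5242  0.003 ]
 [-0.6668  0.4638 -0.5833  0.6931]
 [-0.0027 -0.7842 -0.6205  0.7991]
 [ 0.      0.      0.      1.    ]]
side [[444.4633   0.     284.6343]
 [  0.     444.4633 215.3827]
 [  0.       0.       1.    ]] [[-0.9705 -0.1279  0.2042  0.3728]
 [-0.2401  0.5852 -0.7745  0.7272]
 [-0.0204 -0.8007 -0.5987  0.6137]
 [ 0.      0.      0.      1.    ]]
{'K': array([[377.2167,   0.    , 278.8977],
       [  0.    , 377.2167, 214.5464],
       [  0.    ,   0.    ,   1.    ]]), 'hand_eye': array([[ 0.0003, -0.9607, -0.2777,  0.075 ],
       [ 1.    ,  0.0003,  0.0003, -0.001 ],
       [-0.0002, -0.2777,  0.9607, -0.1359],
       [ 0.    ,  0.    ,  0.    ,  1.    ]])}
{'clock': 0.1, 'joint_pos': array([-60.6713,  20.5875,   0.6391,  -0.0174, -70.1359, -16.5066]), 'qvel': array([-0.0964, -0.0818,  0.1293,  0.0505,  0.0287, -0.0367]), 'tau': array([ -0.0013, -58.4163,  29.3755,   7.0155,   0.0102,  -0.0001]), 'tool_pos': array([ 0.1497, -0.6578,  0.2477]), 'orientation': array([ 179.9146,   -0.0083, -167.1838]), 'force': array([0.0704, 0.2197, 0.4411]), 'moment': array([ 0.0366, -0.0131,  0.0064]), 'gripper_force': 0.0, 'opening': 0.08760245315933148}
```

View pics/scene0.png

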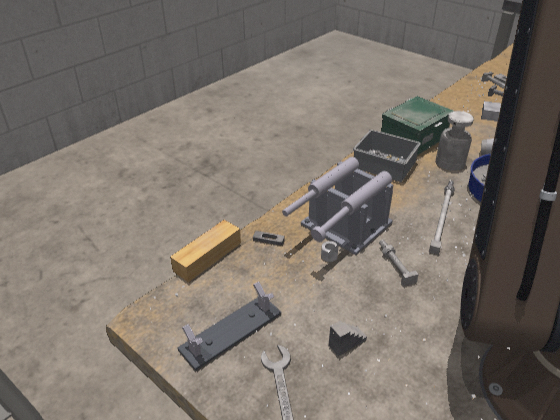

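View pics/side0.png

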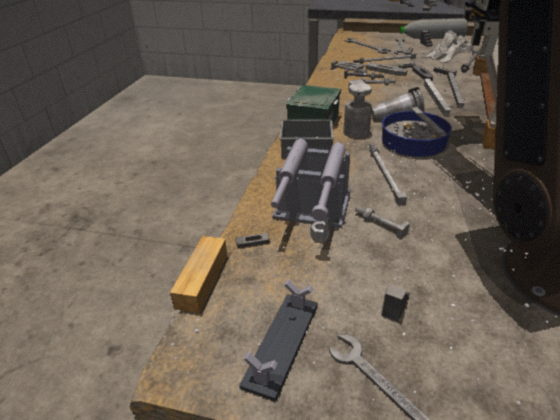

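Scene: rack near (345,200), cradle near (230,330), two rod ends at (288,211) and about (320,235). Side: rack near (315,185), cradle near (280,345). I need a closer look at the rod ends.

```bash
python3 - <<'E'
import cv2,numpy as np
a=cv2.imread("pics/scene0.png")[150:290,265:405]; b=cv2.imread("pics/side0.png")[130:250,250:370]
f=lambda x:cv2.resize(x,(400,400),interpolation=cv2.INTER_CUBIC)
a2=cv2.imread("pics/scene0.png")[275:375,170:290]; b2=cv2.imread("pics/side0.png")[275:400,235:325]
cv2.imwrite("pics/z1.png",np.hstack([f(a),f(b)]))
cv2.imwrite("pics/z2.png",np.hstack([cv2.resize(a2,None,fx=4,fy=4,interpolation=2),cv2.resize(b2,(288,400),interpolation=2)]))
E
```

```text
(no output)
```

View pics/z1.png

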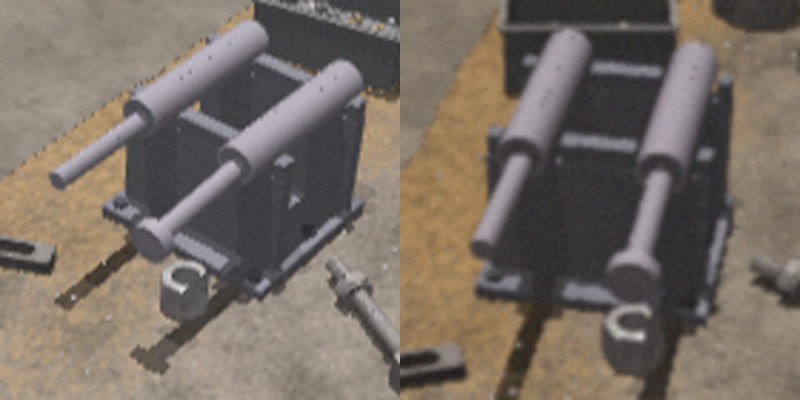

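View pics/z2.png

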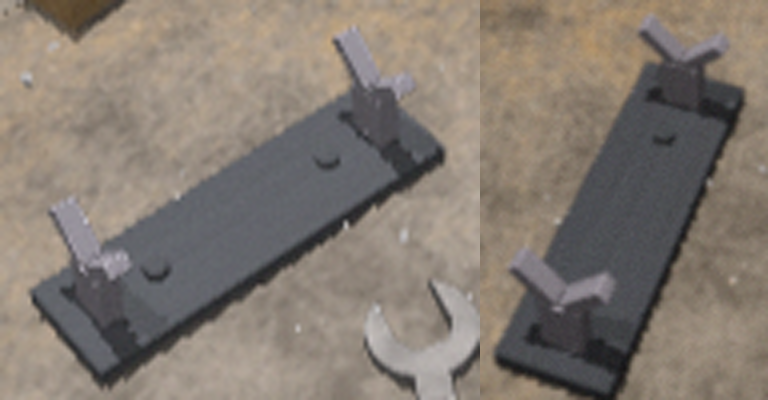

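The collared shaft is in the tube nearer the robot (collar face at scene ≈(318,234), side ≈(320,214)), and a loose bushing stands below it. The cradle plate corners and vees are clear. Next I triangulate.

```bash
cat > h.py <<'E'
from plant import ctrl
import cv2,numpy as np
from scipy.spatial.transform import Rotation as R
np.set_printoptions(precision=4,suppress=True)
def cam(n,o=None):
    c=ctrl.calibration(n)
    if n!="wrist": return c["K"],c["extrinsics"]
    o=o or ctrl.get_obs(); T=np.eye(4); T[:3,:3]=R.from_euler("xyz",o["orientation"],degrees=True).as_matrix(); T[:3,3]=o["tool_pos"]
    return c["K"],T@c["hand_eye"]
def ray(C,p): K,E=C; return E[:3,3],E[:3,:3]@np.linalg.solve(K,[p[0],p[1],1])
def plane(C,p,z): o,d=ray(C,p); return o+d*(z-o[2])/d[2]
def tri(C1,p1,C2,p2):
    o1,d1=ray(C1,p1);o2,d2=ray(C2,p2); s=np.linalg.lstsq(np.c_[d1,-d2],o2-o1,rcond=None)[0]
    a=o1+d1*s[0];b=o2+d2*s[1]; return (a+b)/2,np.linalg.norm(a-b)
def proj(C,P): K,E=C; q=K@(E[:3,:3].T@(np.array(P)-E[:3,3])); return q[:2]/q[2]
E
python3 - <<'E'
from h import *
S,D=cam("scene"),cam("side")
z=lambda p:(265+p[0]/2.857,150+p[1]/2.857); w=lambda p:(250+(p[0]-400)/3.333,130+p[1]/3.333)
for n,a,b,h in [("Lmouth",(140,112),(518,150),.115),("Rmouth",(236,164),(660,166),.115),("collar",(149,240),(635,280),.11),("Lend",(60,180),(484,246),.11)]:
    print(n,tri(S,z(a),D,w(b)),plane(S,z(a),h),plane(D,w(b),h))
z=lambda p:(170+p[0]/4,275+p[1]/4); w=lambda p:(235+(p[0]-480)/3.2,275+p[1]/3.2)
for n,a,b,h in [("c1",(32,292),(498,352),.01),("c2",(105,375),(612,385),.01),("c3",(443,150),(743,88),.01),("c4",(350,92),(645,62),.01),("screwA",(156,266),(566,270),.015),("screwB",(328,157),(664,136),.015),("veeA",(95,262),(562,300),.047),("veeB",(373,87),(684,58),.047)]:
    print(n,tri(S,z(a),D,w(b)),plane(S,z(a),h),plane(D,w(b),h))
E
```

```text
Lmouth (array([ 0.5758, -0.0587,  0.1135]), np.float64(0.0018246509441880519)) [ 0.5735 -0.0559  0.115 ] [ 0.5759 -0.0579  0.115 ]
Rmouth (array([ 0.4831, -0.0569,  0.1133]), np.float64(0.0044133932677215305)) [ 0.4797 -0.0522  0.115 ] [ 0.4841 -0.0579  0.115 ]
collar (array([0.4808, 0.0484, 0.1045]), np.float64(0.001515383675828168)) [0.4777 0.0526 0.11  ] [0.4792 0.0569 0.11  ]
Lend (array([0.5728, 0.0384, 0.1058]), np.float64(0.0018448068095419678)) [0.5684 0.0435 0.11  ] [0.5718 0.0428 0.11  ]
c1 (array([0.5424, 0.3716, 0.0044]), np.float64(0.001055474476108158)) [0.5382 0.3744 0.01  ] [0.5411 0.3743 0.01  ]
c2 (array([0.4847, 0.3774, 0.0045]), np.float64(0.003993852838625084)) [0.4801 0.3815 0.01  ] [0.4846 0.3784 0.01  ]
c3 (array([0.4594, 0.1822, 0.0028]), np.float64(0.0024156808127097015)) [0.4544 0.1881 0.01  ] [0.459  0.1871 0.01  ]
c4 (array([0.5135, 0.1905, 0.0159]), np.float64(0.008096295177959565)) [0.5139 0.191  0.01  ] [0.5172 0.1802 0.01  ]
screwA (array([ 0.5269,  0.3109, -0.0163]), np.float64(0.008266836446025974)) [0.5038 0.3295 0.015 ] [0.5212 0.3272 0.015 ]
screwB (array([0.4956, 0.226 , 0.0052]), np.float64(0.0009578818620981053)) [0.4899 0.2312 0.015 ] [0.4934 0.2346 0.015 ]
veeA (array([0.5143, 0.3546, 0.0325]), np.float64(0.0007252208833038724)) [0.5049 0.3607 0.047 ] [0.5106 0.3643 0.047 ]
veeB (array([0.4902, 0.1986, 0.038 ]), np.float64(0.0009907935533568538)) [0.484  0.2049 0.047 ] [0.4886 0.2062 0.047 ]
```

{"op": "apply_moves", "data": {
  "targets": [
    {"travel": [-31, 20, -6], "roll": 0, "jaw": 60},
    {"travel": [-31, 20, -6], "roll": 0, "jaw": 60},
    {"travel": [-31, 20, -6], "roll": 0, "jaw": 60},
    {"travel": [-31, 20, -6], "roll": 0, "jaw": 60},
    {"travel": [-31, 20, -6], "roll": 0, "jaw": 60},
    {"travel": [-31, 20, -6], "roll": 0, "jaw": 60},
    {"travel": [-31, 20, -6], "roll": 0, "jaw": 60},
    {"travel": [-31, 20, -6], "roll": 0, "jaw": 60},
    {"travel": [-31, 20, -6], "roll": 0, "jaw": 60},
    {"travel": [0, 0, 0], "roll": 0, "jaw": 60}
  ]
}}

```text
clock: 1.1
tool_pos: [0.3844, -0.4185, 0.3033]
orientation: [-180.0, 0.1, -167.0]
force: [-0.2, -1.0, -0.1]
opening: 0.0603
gripper_force: 0.0
```

```bash
cat > plan.py <<'E'
import sys; from h import *
# usage: x y z yaw n  (tool down); prints n rows
x,y,z,yaw,n=map(float,sys.argv[1:]); n=int(n)
o=ctrl.get_obs(); p0=o["tool_pos"]; y0=o["orientation"][2]
dy=(yaw-y0+180)%360-180
print("now",p0,o["orientation"],"dyaw",dy)
for i in range(n):
    a=np.radians(y0+dy*i/n); d=(np.array([x,y,z])-p0)/n*1000
    t=[np.cos(a)*d[0]+np.sin(a)*d[1],np.sin(a)*d[0]-np.cos(a)*d[1],-d[2]]
    print(np.round(t,1),round(-dy/n,2))
E
python3 plan.py .48 -.03 .30 -90 10
```

```text
now [ 0.3844 -0.4185  0.3033] [-179.9634    0.0738 -166.9787] dyaw 76.97866795590045
[-18.1  35.7   0.3] -7.7
[-22.7  33.    0.3] -7.7
[-26.9  29.6   0.3] -7.7
[-30.6  25.7   0.3] -7.7
[-33.8  21.4   0.3] -7.7
[-36.4  16.7   0.3] -7.7
[-38.3  11.7   0.3] -7.7
[-39.5   6.4   0.3] -7.7
[-40.    1.1   0.3] -7.7
[-39.8  -4.3   0.3] -7.7
```

{"op": "apply_moves", "data": {
  "targets": [
    {"travel": [-18, 36, 0], "roll": -7.7, "jaw": 60},
    {"travel": [-23, 33, 0], "roll": -7.7, "jaw": 60},
    {"travel": [-27, 30, 0], "roll": -7.7, "jaw": 60},
    {"travel": [-31, 26, 0], "roll": -7.7, "jaw": 60},
    {"travel": [-34, 21, 0], "roll": -7.7, "jaw": 60},
    {"travel": [-36, 17, 0], "roll": -7.7, "jaw": 60},
    {"travel": [-38, 12, 0], "roll": -7.7, "jaw": 60},
    {"travel": [-39, 6, 0], "roll": -7.7, "jaw": 60},
    {"travel": [-40, 1, 0], "roll": -7.7, "jaw": 60},
    {"travel": [-40, -4, 0], "roll": -7.7, "jaw": 60}
  ]
}}

```text
clock: 2.1
tool_pos: [0.4785, -0.0307, 0.3024]
orientation: [180.0, 0.0, -89.9]
force: [0.7, 1.0, 0.1]
opening: 0.0595
gripper_force: 0.0
```

{"op": "apply_moves", "data": {
  "targets": [
    {"travel": [0, 0, 0], "roll": 0, "jaw": 60},
    {"travel": [0, 0, 0], "roll": 0, "jaw": 60}
  ]
}}

```text
clock: 2.3
tool_pos: [0.4785, -0.0315, 0.3021]
orientation: [179.9, -0.0, -90.1]
force: [-0.4, 0.1, 0.5]
opening: 0.0595
gripper_force: 0.0
```

```bash
python3 - <<'E'
from h import *
o=ctrl.get_obs(); im=ctrl.snapshot("wrist"); cv2.imwrite("pics/w1.png",im[:,:,::-1])
np.save("w1.npy",np.array(cam("wrist",o)[1])); print(o["tool_pos"],o["orientation"])
E
```

```text
[ 0.4785 -0.0315  0.3021] [179.9433  -0.0136 -90.1201]
```

View pics/w1.png

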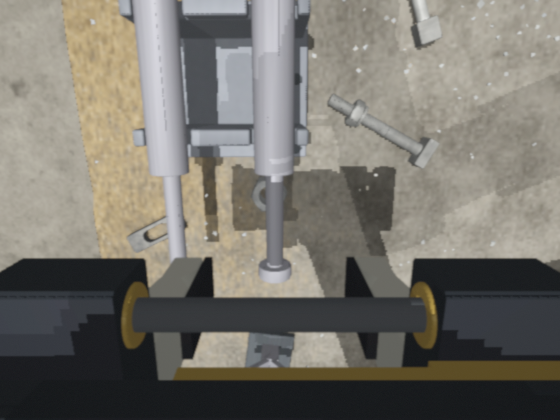

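The wrist view shows the shaft from the mouth (275,176) to the collar (275,258–281), the plain bar at (175,215), and both tubes. I measure the axis from the edges.

```bash
python3 - <<'E'
from h import *
K=ctrl.calibration("wrist")["K"]; C=(K,np.load("w1.npy")); im=cv2.imread("pics/w1.png").astype(int)
g=im.mean(2)
for r in (100,140,165,185,195,210,225,240,252,265,272): print(r,g[r,250:302:2].astype(int))
print("col",g[170:290:2,275].astype(int))
E
```

```text
100 [169 150 137 150 159 168 171 178 185 189 191 190 185 181 176 171 167 160
 155 146 133 115  88  83  86 147]
140 [ 89 134 138 147 159 166 172 180 187 190 192 190 185 180 175 170 166 160
 152 144 129 109  90 119 155 164]
165 [159 165 149 145 157 166 173 180 188 190 192 189 184 179 174 169 165 159
 153 141 126 108 109 119 129 165]
185 [104  99  89 107 132 136 138 136 110 115 124 130 129 123 118 109  95  80
  74  72  75  92 104 106 102 101]
195 [ 95 104 123 129 117  88  81  79 102 115 124 129 129 123 118 109  97  94
  81  77  79  92 103 104 103 101]
210 [105 102 106 102 101 102 117 122 107 114 124 128 128 123 118 108  93  83
  79  85  85  84  84  88  99 102]
225 [100 101  99  96  97 101 103 103 102 113 123 128 127 122 118 109  97 107
 111 110 109 107 106 107 109 108]
240 [148 152 161 170 174 173 167 164 130 112 122 127 127 122 117 108  97 108
 107 111 110 108 108 118 137 103]
252 [157 155 156 159 165 171 171 167 137 112 122 127 127 123 118 108 113 169
 170 169 170 170 168 168 170 167]
265 [162 160 158 160 139 103 102 102 112 158 158 150 150 144 139 141 112 102
 101  94 103 166 175 172 175 173]
272 [170 162 159 161 146 155 172 184 189 190 192 194 194 194 193 190 188 182
 170 150 128 159 167 165 169 176]
col [181 181 196 200 202 202 155 126 126 126 126 126 126 125 125 126 125 126
 126 126 126 126 126 125 126 125 125 125 125 125 126 125 126 125 125 125
 125 125 125 125 125 125 126 125 126 125 125 127 180 129 107 194 203 202
 200 198 193 173 172 171]
```

```bash
python3 - <<'E'
from h import *
K=ctrl.calibration("wrist")["K"]; C=(K,np.load("w1.npy"))
for n,p,z in [("rod185",(274.7,185),.11),("rod252",(274.6,252),.11),("tube100",(273.3,100),.115),("tube165",(274,165),.115),("mouth top",(275,175),.132),("mouth182",(275,182),.132),("collar rear",(275,271),.126),("collar face",(275,283),.126)]: print(n,plane(C,p,z))
print(C[1][:3,3])
# widths
print(plane(C,(266,220),.11)-plane(C,(283,220),.11))
S,D=cam("scene"),cam("side")
for q in [(0.481,.05,.11),(.481,-.057,.115)]: print(proj(S,q),proj(D,q),proj(C,q))
E
```

```text
rod185 [ 0.4821 -0.0398  0.11  ]
rod252 [0.4825 0.0238 0.11  ]
tube100 [ 0.4829 -0.1117  0.115 ]
tube165 [ 0.4826 -0.0583  0.115 ]
mouth top [ 0.4816 -0.0527  0.132 ]
mouth182 [ 0.4816 -0.0468  0.132 ]
collar rear [0.4821 0.0357 0.126 ]
collar face [0.4821 0.0476 0.126 ]
[ 0.4787 -0.1074  0.438 ]
[ 0.0155 -0.      0.    ]
[316.6878 232.6519] [320.2251 211.7871] [276.3399 277.7134]
[348.4628 206.1088] [329.4174 180.188 ] [275.856  166.5047]
```

Consistency checks pass: collar length measures 12 mm, protrusion 101 mm, rod width 15.5 mm and yaw about 0. I'll grasp 20 mm ahead of the mouth.

{"op": "apply_moves", "data": {
  "targets": [
    {"travel": [0.5, -2, 30], "roll": 0, "jaw": 50},
    {"travel": [0.5, -2, 40], "roll": 0, "jaw": 50},
    {"travel": [0.5, 0, 40], "roll": 0, "jaw": 50},
    {"travel": [0, 0, 40], "roll": 0, "jaw": 50},
    {"travel": [0, 0, 25], "roll": 0, "jaw": 50},
    {"travel": [0, 0, 14], "roll": 0, "jaw": 50},
    {"travel": [0, 0, 0], "roll": 0, "jaw": 50},
    {"travel": [0, 0, 0], "roll": 0, "jaw": 50}
  ]
}}

```text
clock: 3.15
tool_pos: [0.4827, -0.0345, 0.1139]
orientation: [180.0, -0.0, -90.3]
force: [0.3, 0.7, 0.4]
opening: 0.05
gripper_force: 0.0
```

```bash
python3 - <<'E'
from h import *
o=ctrl.get_obs(); print(o["tool_pos"],o["orientation"],o["force"])
im=ctrl.snapshot("wrist"); s=ctrl.snapshot("scene")[150:290,265:405]
cv2.imwrite("pics/w2.png",np.hstack([cv2.resize(im,(440,330)),cv2.resize(s,(330,330),interpolation=2)])[:,:,::-1])
E
```

```text
[ 0.4827 -0.0345  0.1139] [179.9896  -0.0214 -90.2756] [0.3315 0.6892 0.4307]
```

View pics/w2.png

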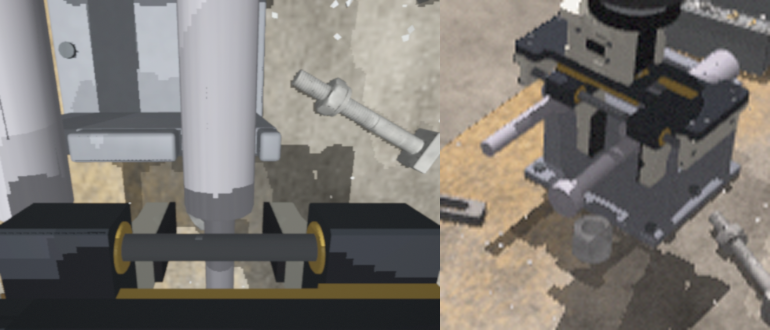

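The fingers straddle the rod just ahead of the mouth, and the rod (≈219) is centred between the pads (≈218). Closing now.

{"op": "apply_moves", "data": {
  "targets": [
    {"travel": [0, 0, 0], "roll": 0, "jaw": 20},
    {"travel": [0, 0, 0], "roll": 0, "jaw": 20},
    {"travel": [0, 0, 0], "roll": 0, "jaw": 20},
    {"travel": [0, 0, 0], "roll": 0, "jaw": 8},
    {"travel": [0, 0, 0], "roll": 0, "jaw": 8},
    {"travel": [0, 0, 0], "roll": 0, "jaw": 8},
    {"travel": [0, 0, 0], "roll": 0, "jaw": 8}
  ]
}}

```text
clock: 3.95
tool_pos: [0.4826, -0.0334, 0.1136]
orientation: [180.0, -0.0, -90.2]
force: [-0.8, 1.3, 1.6]
opening: 0.0153
gripper_force: 30.0
```

{"op": "apply_moves", "data": {
  "targets": [
    {"travel": [0, 0, -2], "roll": 0, "jaw": 8},
    {"travel": [0, 0, -2], "roll": 0, "jaw": 8},
    {"travel": [-5, 0, 0], "roll": 0, "jaw": 8},
    {"travel": [-8, 0, 0], "roll": 0, "jaw": 8},
    {"travel": [-10, 0, 0], "roll": 0, "jaw": 8},
    {"travel": [-10, 0, 0], "roll": 0, "jaw": 8},
    {"travel": [-10, 0, 0], "roll": 0, "jaw": 8},
    {"travel": [-10, 0, 0], "roll": 0, "jaw": 8},
    {"travel": [-10, 0, 0], "roll": 0, "jaw": 8}
  ]
}}

```text
clock: 4.85
tool_pos: [0.4828, 0.0305, 0.1176]
orientation: [180.0, 0.0, -90.2]
force: [0.8, -0.1, -2.7]
opening: 0.0149
gripper_force: 30.0
```

```bash
python3 - <<'E'
from h import *
o=ctrl.get_obs(); print(o["tool_pos"],o["orientation"],o["force"],o["moment"],o["opening"])
im=ctrl.snapshot("side"); s=ctrl.snapshot("scene")
cv2.imwrite("pics/d1.png",np.hstack([cv2.resize(im[110:320,200:400],None,fx=1.9,fy=1.9),cv2.resize(s[140:350,220:420],None,fx=1.9,fy=1.9)])[:,:,::-1])
E
```

```text
[0.4828 0.0305 0.1176] [179.9998   0.0003 -90.1559] [ 0.794  -0.1356 -2.6736] [ 0.0565  0.1001 -0.0454] 0.014875269144043782
```

View pics/d1.png

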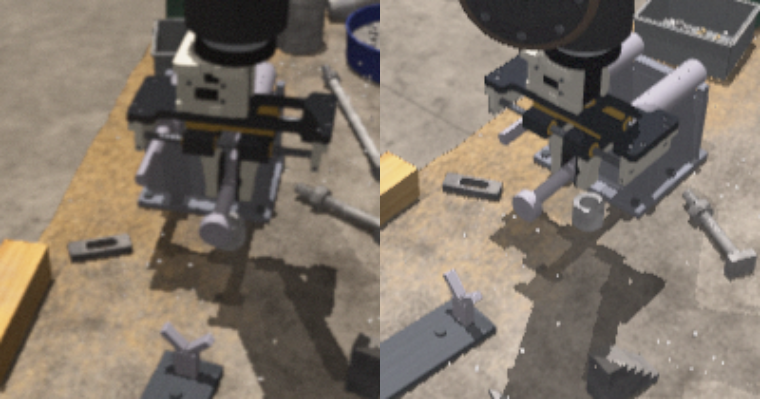

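The shaft is coming out with the gripper and the forces are small; the plain bar hasn't moved. I'll keep drawing straight.

{"op": "apply_moves", "data": {
  "targets": [
    {"travel": [-12, 0, 0], "roll": 0, "jaw": 8},
    {"travel": [-12, 0, 0], "roll": 0, "jaw": 8},
    {"travel": [-12, 0, 0], "roll": 0, "jaw": 8},
    {"travel": [-12, 0, 0], "roll": 0, "jaw": 8},
    {"travel": [-12, 0, 0], "roll": 0, "jaw": 8},
    {"travel": [-12, 0, 0], "roll": 0, "jaw": 8},
    {"travel": [-12, 0, 0], "roll": 0, "jaw": 8},
    {"travel": [-12, 0, 0], "roll": 0, "jaw": 8},
    {"travel": [-12, 0, 0], "roll": 0, "jaw": 8},
    {"travel": [-10, 0, 0], "roll": 0, "jaw": 8}
  ]
}}

```text
clock: 5.95
tool_pos: [0.4832, 0.1486, 0.1176]
orientation: [-180.0, 0.0, -90.2]
force: [-0.2, 0.0, -2.2]
opening: 0.0149
gripper_force: 30.0
```

{"op": "apply_moves", "data": {
  "targets": [
    {"travel": [0, 0, -10], "roll": 0, "jaw": 8},
    {"travel": [0, 0, -20], "roll": 0, "jaw": 8},
    {"travel": [0, 0, -20], "roll": 0, "jaw": 8},
    {"travel": [0, 0, -20], "roll": 0, "jaw": 8},
    {"travel": [0, 0, -20], "roll": 0, "jaw": 8},
    {"travel": [0, 0, -20], "roll": 0, "jaw": 8},
    {"travel": [0, 0, -20], "roll": 0, "jaw": 8},
    {"travel": [0, 0, -15], "roll": 0, "jaw": 8},
    {"travel": [0, 0, 0], "roll": 0, "jaw": 8}
  ]
}}

```text
clock: 6.85
tool_pos: [0.4841, 0.1478, 0.2653]
orientation: [-179.8, 0.1, -90.2]
force: [0.1, 1.0, -2.0]
opening: 0.0153
gripper_force: 30.0
```

```bash
python3 - <<'E'
from h import *
o=ctrl.get_obs(); print(o["tool_pos"],o["orientation"],o["force"],o["moment"],o["opening"])
np.save("w3.npy",cam("wrist",o)[1])
for n in ("wrist","side","scene"): cv2.imwrite(f"pics/{n}3.png",ctrl.snapshot(n)[:,:,::-1])
a,b=cv2.imread("pics/wrist3.png"),cv2.imread("pics/side3.png")
cv2.imwrite("pics/v3.png",np.hstack([cv2.resize(a,(400,300)),cv2.resize(b,(400,300))]))
E
```

```text
[0.4841 0.1478 0.2653] [-179.7811    0.1287  -90.1757] [ 0.1301  0.9712 -2.0149] [ 0.1259  0.0949 -0.0035] 0.015278338453436034
```

View pics/v3.png

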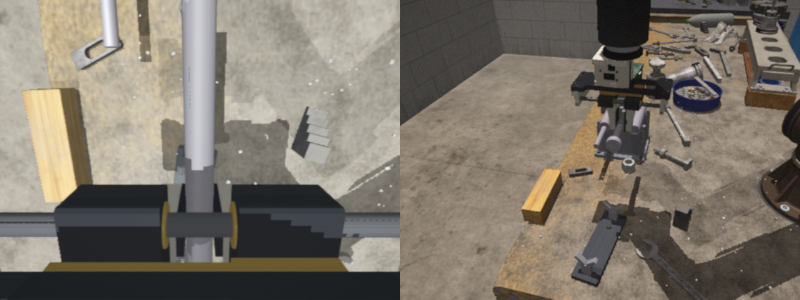

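The shaft is clear of the tube, level and held, with the plain bar still in place. I'll fly beyond and beside the cradle so the wrist camera can see it unhidden.

{"op": "apply_moves", "data": {
  "targets": [
    {"travel": [-15, 4, -4], "roll": 0, "jaw": 8},
    {"travel": [-30, 8, -4], "roll": 0, "jaw": 8},
    {"travel": [-32, 8, -4], "roll": 0, "jaw": 8},
    {"travel": [-32, 8, -4], "roll": 0, "jaw": 8},
    {"travel": [-32, 8, -4], "roll": 0, "jaw": 8},
    {"travel": [-32, 8, -4], "roll": 0, "jaw": 8},
    {"travel": [-32, 8, -4], "roll": 0, "jaw": 8},
    {"travel": [-30, 8, -4], "roll": 0, "jaw": 8},
    {"travel": [-15, 4, -4], "roll": 0, "jaw": 8},
    {"travel": [0, 0, 0], "roll": 0, "jaw": 8}
  ]
}}

```text
clock: 8.0
tool_pos: [0.4191, 0.3998, 0.2979]
orientation: [180.0, -0.1, -90.1]
force: [-1.0, -0.7, -2.0]
opening: 0.0152
gripper_force: 30.0
```

{"op": "apply_moves", "data": {
  "targets": [
    {"travel": [0, 0, 0], "roll": 0, "jaw": 8},
    {"travel": [0, 0, 0], "roll": 0, "jaw": 8}
  ]
}}

```text
clock: 8.2
tool_pos: [0.4199, 0.3969, 0.2982]
orientation: [180.0, -0.0, -90.2]
force: [-1.0, -0.3, -1.7]
opening: 0.0151
gripper_force: 30.0
```

```bash
python3 - <<'E'
from h import *
o=ctrl.get_obs(); print(o["tool_pos"],o["orientation"],o["force"],o["moment"],o["opening"])
np.save("w4.npy",cam("wrist",o)[1])
for n in ("wrist","side","scene"): cv2.imwrite(f"pics/{n}4.png",ctrl.snapshot(n)[:,:,::-1])
E
```

```text
[0.4199 0.3969 0.2982] [179.9711  -0.0456 -90.2051] [-1.0158 -0.2785 -1.6583] [0.0272 0.1264 0.027 ] 0.015129950432544614
```

View pics/wrist4.png

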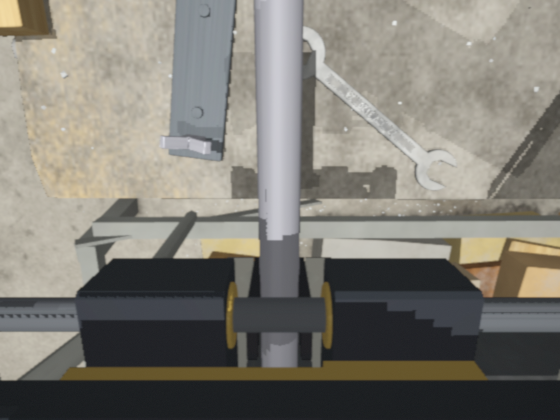

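This view shows the cradle's +y end: near vee at (187,145), plate end at about row 158, screws at (203,10) and (197,112). The far end is cut off, so I'll shift 85 mm back to see all of it.

{"op": "apply_moves", "data": {
  "targets": [
    {"travel": [25, 0, 0], "roll": 0, "jaw": 8},
    {"travel": [35, 0, 0], "roll": 0, "jaw": 8},
    {"travel": [25, 0, 0], "roll": 0, "jaw": 8},
    {"travel": [0, 0, 0], "roll": 0, "jaw": 8},
    {"travel": [0, 0, 0], "roll": 0, "jaw": 8},
    {"travel": [0, 0, 0], "roll": 0, "jaw": 8}
  ]
}}

```text
clock: 8.95
tool_pos: [0.4199, 0.3129, 0.2987]
orientation: [-180.0, 0.0, -90.2]
force: [0.2, 0.4, -0.8]
opening: 0.015
gripper_force: 30.0
```

```bash
python3 - <<'E'
from h import *
o=ctrl.get_obs(); print(o["tool_pos"],o["orientation"],o["force"],o["moment"],o["opening"])
np.save("w5.npy",cam("wrist",o)[1])
im=ctrl.snapshot("wrist")[:,:,::-1]; cv2.imwrite("pics/wrist5.png",im)
c=im[40:265,150:310]; cv2.imwrite("pics/w5c.png",cv2.resize(c,None,fx=2.6,fy=2.6,interpolation=2))
E
```

```text
[0.4199 0.3129 0.2987] [-179.9834    0.0294  -90.1985] [ 0.2042  0.3898 -0.8085] [0.0848 0.076  0.0119] 0.01504054179385526
```

View pics/w5c.png

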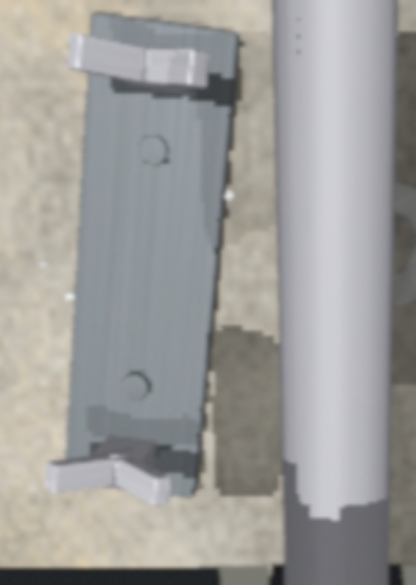

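The whole cradle is visible: plate corners (93,14), (238,36) and (196,494), screws (154,148) and (136,383), and both vees in crop pixels. I convert them to positions.

```bash
python3 - <<'E'
from h import *
K=ctrl.calibration("wrist")["K"]; C=(K,np.load("w5.npy"))
pt=lambda u,v,z: plane(C,(150+u/2.6,40+v/2.6),z)
P={n:pt(*a) for n,a in dict(tl=(93,14,.01),tr=(238,36,.01),br=(196,494,.01),sB=(154,148,.015),sA=(136,383,.015),
 vB=(145,65,.0437),vA=(115,470,.0437),Bl=(73,52,.064),Br=(205,68,.064),Al=(49,475,.064),Ar=(166,488,.064)).items()}
for n,p in P.items(): print(n,p)
d=lambda a,b:np.linalg.norm(P[a]-P[b])
print("w,l",d("tl","tr"),d("tr","br"),"tips",d("Bl","Br"),d("Al","Ar"),"vees",d("vA","vB"))
yaw=lambda a,b:np.degrees(np.arctan2(*( -(P[a]-P[b])[0],(P[a]-P[b])[1])))
print("yaw",yaw("br","tr"),yaw("sA","sB"),yaw("vA","vB"))
print("mid: plate",(P["tl"]+P["br"])/2,"screws",(P["sA"]+P["sB"])/2,"vee",(P["vA"]+P["vB"])/2,"tips",(P["Al"]+P["Ar"]+P["Bl"]+P["Br"])/4)
# rod: edges per row
g=cv2.imread("pics/wrist5.png").astype(int).mean(2)
for r in (20,60,120,180,210): print(r,g[r,250:310:2].astype(int))
E
```

```text
tl [0.5163 0.177  0.01  ]
tr [0.4587 0.1853 0.01  ]
br [0.4838 0.3789 0.01  ]
sB [0.4938 0.2282 0.015 ]
sA [0.507  0.3261 0.015 ]
vB [0.4905 0.1993 0.0437]
vA [0.512  0.357  0.0437]
Bl [0.5119 0.1969 0.064 ]
Br [0.4657 0.2023 0.064 ]
Al [0.5335 0.3527 0.064 ]
Ar [0.4875 0.3583 0.064 ]
w,l 0.058182386916228665 0.19515578805862102 tips 0.0465193577103095 0.04637684422911588 vees 0.15909256310512415
yaw -7.39137650377564 -7.679851738903278 -7.773402509162014
mid: plate [0.5   0.278 0.01 ] screws [0.5004 0.2772 0.015 ] vee [0.5013 0.2781 0.0437] tips [0.4997 0.2776 0.064 ]
20 [185 181 141 142 153 165 172 174 182 187 194 201 205 208 208 205 200 196
 192 186 183 177 171 164 156 145 124 157 166 165]
60 [158 162 146 136 152 163 172 161 180 187 195 201 206 208 208 205 201 196
 191 187 182 176 170 162 154 137 100  83  85  93]
120 [163 160 152 132 147 160 171 178 183 187 194 201 206 208 208 205 200 195
 190 186 182 175 168 159 147 120 101 101 101 100]
180 [116 119 122 123 131 156 166 175 182 187 194 200 205 206 206 203 198 192
 188 184 180 172 164 153 136 103  91  87  86  85]
210 [124 119 116 115 119 151 165 175 181 187 193 200 204 205 205 202 196 191
 187 183 178 170 161 150 129 109 110 109 109 116]
```

Checks agree: vees 159 mm apart (160 given), centre (0.500, 0.278), yaw -7.6°. Next I move above the cradle and turn the shaft parallel to it.

```bash
python3 plan.py .5055 .3164 .2 -97.6 5
```

```text
now [0.4198 0.3131 0.2985] [-179.9975    0.0073  -90.1774] dyaw -7.422555520372896
[ -0.7 -17.1  19.7] 1.48
[ -1.2 -17.1  19.7] 1.48
[ -1.6 -17.1  19.7] 1.48
[ -2.  -17.   19.7] 1.48
[ -2.5 -17.   19.7] 1.48
```

{"op": "apply_moves", "data": {
  "targets": [
    {"travel": [-0.7, -17, 20], "roll": 1.5, "jaw": 8},
    {"travel": [-1.2, -17, 20], "roll": 1.5, "jaw": 8},
    {"travel": [-1.6, -17, 20], "roll": 1.5, "jaw": 8},
    {"travel": [-2, -17, 20], "roll": 1.5, "jaw": 8},
    {"travel": [-2.5, -17, 20], "roll": 1.4, "jaw": 8},
    {"travel": [0, 0, 30], "roll": 0, "jaw": 8},
    {"travel": [0, 0, 30], "roll": 0, "jaw": 8},
    {"travel": [0, 0, 20], "roll": 0, "jaw": 8},
    {"travel": [0, 0, 0], "roll": 0, "jaw": 8},
    {"travel": [0, 0, 0], "roll": 0, "jaw": 8}
  ]
}}

```text
clock: 10.0
tool_pos: [0.5053, 0.3165, 0.1186]
orientation: [180.0, -0.1, -97.5]
force: [-0.1, -0.5, -1.1]
opening: 0.0149
gripper_force: 30.0
```

```bash
python3 - <<'E'
from h import *
L=[ctrl.get_obs()]
ims={n:ctrl.snapshot(n) for n in ("scene","side","wrist")}; L.append(ctrl.get_obs())
for n,i in ims.items(): cv2.imwrite(f"pics/{n}6.png",i[:,:,::-1])
for o in L: print(o["tool_pos"],o["orientation"],o["force"],o["opening"])
np.save("w6.npy",cam("wrist",L[0])[1])
p=np.mean([o["tool_pos"] for o in L],0); u=np.array([.1323,.9912,0])
mid=p-[0,0,.003]-.039*u; print("mid est",mid)
for n in ("scene","side"):
    C=cam(n); q=proj(C,mid+.12*u); print(n,"collar face pred",q,"rear",proj(C,mid-.12*u))
    g=ims[n].mean(2).astype(int); x,y=q.round().astype(int)
    print(g[y-18:y+20:2,x-20:x+22:2])
E
```

```text
[0.5053 0.3165 0.1186] [179.9959  -0.0533 -97.5297] [-0.0738 -0.5327 -1.1365] 0.014899927863154503
[0.5057 0.3169 0.1201] [-179.9097    0.1084  -97.5443] [ 0.4172 -0.2318 -1.9584] 0.015011298441333028
mid est [0.5004 0.2781 0.1163]
scene collar face pred [168.0111 323.6091] rear [278.985 257.725]
[[208 208 206 202 212 203 202 204 204 196 206 213 200 186 196 203 197 199
  190 204 186]
 [202 239 204 196 199 206 200 208 201 194 198 200 188 202 194 196 204 206
  204 196 195]
 [203 206 201 210 209 195 202 196 190 198 205 192 193 195 193 200 206 210
  213 190 162]
 [199 199 207 199 192 203 197 197 198 203 205 196 195 201 201 204 208 211
  195 141 146]
 [200 203 207 207 209 209 203 203 209 218 209 201 197 201 206 204 199 164
  146 145 145]
 [204 196 205 207 213 213 202 204 207 197 215 208 208 207 208 219 228 149
  141 140 136]
 [209 206 202 203 205 211 199 196 195 218 233 240 225 214 234 242 222 143
  138 131 119]
 [198 196 203 201 210 204 208 197 197 237 242 245 246 240 241 234 200 134
  125 117 132]
 [194 196 201 184 189 198 197 198 116 235 246 246 246 243 227 205 163 118
  110 144 201]
 
[... 1948 characters left out ...]
9  80  87  89  91  93  89  90  95  96  93 106 135 111  84  68
   59  62  65]
 [ 92  87  88  94  95  99  90  92  90  88  92  96  93  93  98  90  93  88
   66  69  75]
 [ 96  91  90  94  87  91  94  91  91  93  92  92  89  92  90  82 101  77
   75  77  77]
 [ 91  89  90  97  94  91  96  95  87  90  90  92  92  89  91  98  88  77
   79  79  86]
 [ 92  92  97 101  94  94  95  92  89  93  68  76  76  91 100  99  86  83
   88  88  89]
 [ 89  93  87  89  93  95  90  88  88  77  57  48  48  81  97  94  90  88
   84  82  81]
 [ 87  96  94  95  94  95  95  93  91  60  57  59  57  75  96  95  96  81
   88  87  80]
 [ 91 100  94  98  93  93  98 100 100 110 102  56  58  72  98  91  91  86
   90  87  79]]
```

```bash
python3 - <<'E'
from h import *
S,D=cam("scene"),cam("side"); u=np.array([.1323,.9912,0]); mid=np.array([.5004,.2781,.1163])
P,e=tri(S,(168.5,328),D,(248.5,365)); print("face",P,e,"pred",mid+.12*u)
# rod tilt from wrist5: silhouettes -> tangent-plane pair gives axis of cylinder r=8
K=ctrl.calibration("wrist")["K"]; E=np.load("w5.npy"); g=cv2.GaussianBlur(cv2.imread("pics/wrist5.png"),(1,1),0).astype(float).mean(2)
# background/rod edges by gradient, sub-pixel
Ls,Rs=[],[]
for r in range(5,225,4):
    d=np.abs(np.diff(g[r]));
    l=246+np.argmax(d[246:266]); q=290+np.argmax(d[290:306]); Ls.append((l+.5,r)); Rs.append((q+.5,r))
def fit(p):
    p=np.array(p); a=np.polyfit(p[:,1],p[:,0],1)
    for _ in range(5):
        m=np.abs(np.polyval(a,p[:,1])-p[:,0])<1.5; a=np.polyfit(p[m,1],p[m,0],1)
    return a,m.sum()
(a,na),(b,nb)=fit(Ls),fit(Rs); print("L",a,na,"R",b,nb)
# plane through camera and each edge line: normal
def nrm(a):
    r0,r1=0,220; k=lambda r:np.linalg.solve(K,[np.polyval(a,r)+.5*0,r,1]); n=np.cross(k(r0),k(r1)); return n/np.linalg.norm(n)
n1,n2=nrm(a),nrm(b); 
if n1@[1,0,0]<0:n1=-n1
if n2@[1,0,0]>0:n2=-n2   # both point inward
ax=np.cross(n1,n2); ax/=np.linalg.norm(ax)
# axis point X: n1.X=8,n2.X=8,(ax.X=0)
X=np.linalg.solve(np.array([n1,n2,ax]),[.008,.008,0])
A=E[:3,:3]@ax; A*=np.sign(A[1]); print("axis world",A,"tilt deg",np.degrees(np.arcsin(A[2])))
X=E[:3,:3]@X+E[:3,3]
for y in (.3129,.20): print(X+A*(y-X[1])/A[1])
E
```

```text
face [0.5137 0.4    0.1079] 0.002773021013601355 pred [0.5163 0.397  0.1163]
L [  0.0283 252.5944] 50 R [ -0.0228 303.0743] 55
axis world [ 0.0012  0.9854 -0.1702] tilt deg -9.801353548407313
[0.4202 0.3129 0.2819]
[0.4201 0.2    0.3014]
```

The shaft is held with its collar end about 5° low. The vees will level it on contact, so I'll lower slowly and watch the force.

{"op": "apply_moves", "data": {
  "targets": [
    {"travel": [0, 0, 12], "roll": 0, "jaw": 8},
    {"travel": [0, 0, 15], "roll": 0, "jaw": 8},
    {"travel": [0, 0, 12], "roll": 0, "jaw": 8},
    {"travel": [0, 0, 6], "roll": 0, "jaw": 8},
    {"travel": [0, 0, 4], "roll": 0, "jaw": 8},
    {"travel": [0, 0, 2], "roll": 0, "jaw": 8},
    {"travel": [0, 0, 0], "roll": 0, "jaw": 8},
    {"travel": [0, 0, 0], "roll": 0, "jaw": 8}
  ]
}}

```text
clock: 10.95
tool_pos: [0.5052, 0.3162, 0.068]
orientation: [-180.0, 0.0, -97.6]
force: [0.2, -0.1, -2.0]
opening: 0.0146
gripper_force: 30.0
```

{"op": "apply_moves", "data": {
  "targets": [
    {"travel": [0, 0, 1], "roll": 0, "jaw": 8},
    {"travel": [0, 0, 1], "roll": 0, "jaw": 8},
    {"travel": [0, 0, 1], "roll": 0, "jaw": 8},
    {"travel": [0, 0, 1], "roll": 0, "jaw": 8},
    {"travel": [0, 0, 0], "roll": 0, "jaw": 8}
  ]
}}

```text
clock: 11.45
tool_pos: [0.5051, 0.316, 0.0635]
orientation: [-180.0, 0.0, -97.6]
force: [-0.3, -0.6, -0.5]
opening: 0.0153
gripper_force: 30.0
```

{"op": "apply_moves", "data": {
  "targets": [
    {"travel": [0, 0, 1], "roll": 0, "jaw": 8},
    {"travel": [0, 0, 1], "roll": 0, "jaw": 8},
    {"travel": [0, 0, 1], "roll": 0, "jaw": 8},
    {"travel": [0, 0, 0], "roll": 0, "jaw": 8}
  ]
}}

```text
clock: 11.85
tool_pos: [0.5056, 0.3162, 0.061]
orientation: [-180.0, 0.0, -97.6]
force: [1.7, -1.0, 3.6]
opening: 0.0152
gripper_force: 30.0
```

{"op": "apply_moves", "data": {
  "targets": [
    {"travel": [0, 0, 1], "roll": 0, "jaw": 8},
    {"travel": [0, 0, 1], "roll": 0, "jaw": 8},
    {"travel": [0, 0, 0], "roll": 0, "jaw": 8},
    {"travel": [0, 0, 0], "roll": 0, "jaw": 8}
  ]
}}

```text
clock: 12.25
tool_pos: [0.5061, 0.3163, 0.0596]
orientation: [-179.9, 0.1, -97.5]
force: [2.9, -2.6, 7.6]
opening: 0.015
gripper_force: 30.0
```

```bash
python3 - <<'E'
from h import *
fs=[]
ims={n:ctrl.snapshot(n) for n in ("scene","side","wrist")}
for n,i in ims.items(): cv2.imwrite(f"pics/{n}7.png",i[:,:,::-1])
o=ctrl.get_obs(); np.save("w7.npy",cam("wrist",o)[1]); print(o["tool_pos"],o["orientation"],o["force"],o["moment"])
p=o["tool_pos"]; u=np.array([.1323,.9912,0]); mid=p-[0,0,.003]-.039*u; print(mid)
for n in ("scene","side"):
    C=cam(n); q=proj(C,mid+.12*u); print(n,q,"pred; rear",proj(C,mid-.12*u), "1px z:",proj(C,mid+.12*u-[0,0,.005])-q)
    g=ims[n].mean(2).astype(int); x,y=q.round().astype(int); print(x-20,y-14); print("\n".join(" ".join(f"{v:3d}" for v in r) for r in g[y-14:y+20:2,x-20:x+22:2]))
E
```

```text
[0.5061 0.3163 0.0596] [-179.8941    0.0706  -97.5497] [ 2.3839 -4.3251  7.4429] [-0.8134 -0.9981 -0.0542]
[0.501  0.2777 0.0566]
scene [172.6403 345.9318] pred; rear [278.9927 279.805 ] 1px z: [0.3735 1.8133]
153 332
212 207 202 196 200 211 205 206 205 171 119 125 121 122 121 119 128 138 133 145 149
203 198 202 208 215 213 213 218 217 214 122 121 121 119 124 128 124 143 146 147 144
212 197 192 200 206 210 216 214 218 215 215 122 119 123 132 216 146 146 144 141 135
213 206 206 201 205 215 214 215 208 226 237 239 125 200 239 242 144 144 136 128 118
204 188 195 199 212 219 214 197 229 239 242 245 243 242 239 228 139 132 124 113 115
200 203 206 209 209 213 216 156 121 243 246 246 243 231 220 194 127 114 109 104 119
200 203 202 200 198 213 214 201 118 127 246 243 237 225 172 145 111  90 119 110 115
206 200 207 199 196 204 208 213 117 113 174 224 214 205 151 115  82  81 120 110 115
214 209 199 198 208 210 207 208 191 118 120 203 190 180 165 147 112  81 115 109 107
205 205 194 208 206 211 201 199 198 141 117 140 163 146 131 143 146  86  91 109 112
197 195 195 211 197 208 203 196 207 205 11
[... 1360 characters left out ...]
 127 103  59  37  35  42  57
191 200 201 200 197 155  74  91  89  91  98  96  92  94  99  78  44  38  36  52  51
187 194 202 196 199 190 140 116  86  94  91  92  95  91  93  60  35  37  38  56  52
180 190 198 194 188 190 188 170 128 128 108  95  95  94  82  45  37  33  42  47  55
167 180 185 188 182 185 183 166 176 189 172 157 100  70  45  34  39  37  37  36  43
170 184 173 164 178 186 181 184 186 194 176 167 159 141  63  65  51  41  39  38  52
185 191 184 175 182 186 191 194 194 190 166 167 164 111  63  59  56  52  54  44  42
197 188 191 193 188 189 193 191 192 189 187 177 152  90  60  57  58  50  50  51  56
192 197 198 194 186 189 180 182 192 138 129 177 121  74  65  60  58  53  83  67  81
```

A vee has made contact (7.5 N) and the shaft is levelling. About 1.5–2 mm remains.

{"op": "apply_moves", "data": {
  "targets": [
    {"travel": [0, 0, 0.7], "roll": 0, "jaw": 8},
    {"travel": [0, 0, 0.7], "roll": 0, "jaw": 8},
    {"travel": [0, 0, 0], "roll": 0, "jaw": 8},
    {"travel": [0, 0, 0], "roll": 0, "jaw": 8}
  ]
}}

```text
clock: 12.8
tool_pos: [0.5065, 0.3164, 0.0591]
orientation: [-179.8, 0.1, -97.5]
force: [2.7, -3.9, 13.4]
opening: 0.015
gripper_force: 30.0
```

{"op": "apply_moves", "data": {
  "targets": [
    {"travel": [0, 0, 0.8], "roll": 0, "jaw": 8},
    {"travel": [0, 0, 0.8], "roll": 0, "jaw": 8},
    {"travel": [0, 0, 0], "roll": 0, "jaw": 8},
    {"travel": [0, 0, 0], "roll": 0, "jaw": 8}
  ]
}}

```text
clock: 13.2
tool_pos: [0.5066, 0.3164, 0.0588]
orientation: [-179.8, 0.1, -97.5]
force: [-1.3, -5.8, 25.4]
opening: 0.0151
gripper_force: 30.0
```

```bash
cat > tail.py <<'E'
from h import *
import sys
o=ctrl.get_obs(); print(o["tool_pos"],o["orientation"],o["force"],o["moment"])
u=np.array([.1323,.9912,0]); mid=np.array([.5003,.2777,.055])
for n,k in (("side",-.12),("side",.12),("scene",.12)):
    C=cam(n); im=ctrl.snapshot(n); cv2.imwrite(f"pics/{n}_{sys.argv[1]}.png",im[:,:,::-1])
    q=proj(C,mid+k*u); g=im.mean(2).astype(int); x,y=q.round().astype(int); print(n,k,"pred",q,"origin",x-20,y-14); print("\n".join(" ".join(f"{v:3d}" for v in r) for r in g[y-14:y+16:2,x-20:x+22:2]))
E
python3 tail.py 8
```

```text
[0.5066 0.3164 0.0588] [-179.814     0.1143  -97.4987] [-1.337  -5.8423 25.3624] [-1.9425  0.8222 -0.0388]
side -0.12 pred [306.7051 271.3286] origin 287 257
 31  31  31  27  30  31  30  51 153 179 173 184 189 197 198 203 190 197 197 202 198
 28  27  33  29  30  30  29  81 165 173 179 184 187 189 196 195 194 199 192 193 200
 28  34  31  27  30  31  30 130 179 188 190 181 176 183 189 199 202 201 183 189 200
 29  34  29  33  33  29  65 163 174 186 177 186 179 184 191 189 194 193 194 188 189
 30  27  35  28  28  54 153 171 181 178 179 189 175 165 169 177 192 186 199 191 178
 30  27  28  33  45 148 178 176 184 182 179 176 179 175 171 176 189 194 194 193 190
 27  30  28  25  63 171 176 178 175 200 172 170 180 170 182 187 187 192 192 197 193
 25  30  24  20  90 189 179 181 221 232 210 179 186 176 191 200 195 195 188 188 186
 25  24  21  18 134 187 186 199 231 230 207 175 197 182 186 193 196 198 188 186 186
 15  18  17  37 168 182 185 224 230 219 180 160 188 191 197 194 199 199 195 192 191
 23  13  15 115 189 192 191 212 201 179 141 175 190 194 200 192 203 201 195 192 195
 19  19  73 171 18
[... 2238 characters left out ...]
 149 117  96  82 121 109 116
210 205 203 196 202 207 210 212 147 118 161 212 203 194 155 131  83  87 117 109 111
214 208 193 207 204 207 201 200 186 118 121 181 178 167 153 142 143  85 105 109 110
198 205 194 207 203 213 207 197 199 142 121 137 147 132 114 145 145 111  83 103 108
196 185 191 209 198 199 205 208 210 197 128 119 116 108  98 122 137 146  98  64 102
197 197 202 193 195 216 218 213 207 193 206 128 127 180 166  69 124  63  65  64  66
203 207 209 209 202 212 219 218 218 212 213 210 210 210 219 141  65  67  65  68  67
207 207 205 197 213 211 215 215 209 210 214 219 218 208 196 194  84  69  64  65  84
206 206 213 212 214 214 219 216 208 206 203 214 213 197 194 191 160  73  65  65  86
```

The tail end now appears at its seated position in the side view, and force builds stiffly with TCP at 58.8 mm, so both vees are carrying the shaft. I'll ease the preload, open gently, rise, and look from above.

{"op": "apply_moves", "data": {
  "targets": [
    {"travel": [0, 0, -0.8], "roll": 0, "jaw": 8},
    {"travel": [0, 0, -0.8], "roll": 0, "jaw": 8},
    {"travel": [0, 0, 0], "roll": 0, "jaw": 14},
    {"travel": [0, 0, 0], "roll": 0, "jaw": 17},
    {"travel": [0, 0, 0], "roll": 0, "jaw": 20},
    {"travel": [0, 0, 0], "roll": 0, "jaw": 24},
    {"travel": [0, 0, 0], "roll": 0, "jaw": 30},
    {"travel": [0, 0, 0], "roll": 0, "jaw": 36},
    {"travel": [0, 0, 0], "roll": 0, "jaw": 36}
  ]
}}

```text
clock: 14.25
tool_pos: [0.5048, 0.3158, 0.0568]
orientation: [180.0, -0.0, -97.6]
force: [-0.6, -0.2, -0.3]
opening: 0.0351
gripper_force: 0.0
```

{"op": "apply_moves", "data": {
  "targets": [
    {"travel": [0, 0, -10], "roll": 0, "jaw": 36},
    {"travel": [0, 0, -20], "roll": 0, "jaw": 36},
    {"travel": [0, 0, -40], "roll": 0, "jaw": 36},
    {"travel": [-6, 0, -45], "roll": 0, "jaw": 36},
    {"travel": [-10, 0, -45], "roll": 0, "jaw": 36},
    {"travel": [-10, 0, -45], "roll": 0, "jaw": 36},
    {"travel": [-10, 0, -45], "roll": 0, "jaw": 36},
    {"travel": [0, 0, -45], "roll": 0, "jaw": 36},
    {"travel": [0, 0, -10], "roll": 0, "jaw": 36},
    {"travel": [0, 0, 0], "roll": 0, "jaw": 36}
  ]
}}

```text
clock: 15.25
tool_pos: [0.5101, 0.352, 0.3654]
orientation: [-179.8, 0.2, -97.6]
force: [0.2, 0.4, 0.3]
opening: 0.0361
gripper_force: 0.0
```

{"op": "apply_moves", "data": {
  "targets": [
    {"travel": [0, 0, 0], "roll": 0, "jaw": 36},
    {"travel": [0, 0, 0], "roll": 0, "jaw": 36}
  ]
}}

```text
clock: 15.45
tool_pos: [0.5093, 0.3511, 0.3606]
orientation: [179.9, -0.1, -97.6]
force: [0.2, -0.1, -0.7]
opening: 0.0361
gripper_force: 0.0
```

```bash
python3 - <<'E'
from h import *
o=ctrl.get_obs(); print(o["clock"],o["tool_pos"],o["orientation"]); C=cam("wrist",o); im=ctrl.snapshot("wrist"); cv2.imwrite("pics/wrist9.png",im[:,:,::-1]); np.save("w9.npy",C[1])
u=np.array([.1323,.9912,0]); v=np.array([.9912,-.1323,0]); mid=np.array([.5003,.2777,.055])
for k in (-.12,-.08,0,.08,.108,.12): print(k,proj(C,mid+k*u),"top",proj(C,mid+k*u+[0,0,.008]))
# resample grey along the shaft's top line and across it (2 mm / 1 mm steps)
g=im.mean(2).astype(np.float32)
def samp(P): q=np.array([proj(C,p) for p in P],np.float32); return cv2.remap(g,q[:,0].copy(),q[:,1].copy(),1).ravel().astype(int)
for off in (0,.003,.012):
    ks=np.arange(-.135,.136,.003); print("along off",off); print(" ".join(f"{int(round(k*1000))}:{a}" for k,a in zip(ks,samp([mid+k*u+off*v+[0,0,.008] for k in ks]))))
for k in (-.11,-.095,-.05,0,.05,.095):
    xs=np.arange(-.014,.0145,.001); print("across",k,samp([mid+k*u+x*v for x in xs]))
E
```

```text
15.45 [0.5093 0.3511 0.3606] [179.9062  -0.1124 -97.5835]
-0.12 [277.9804 -12.3304] top [277.9774 -14.7023]
-0.08 [277.9806  29.8857] top [277.9777  28.4015]
0 [277.9811 107.7345] top [277.9783 107.7634]
0.08 [277.9815 177.8897] top [277.9789 179.1448]
0.108 [277.9816 200.8338] top [277.9791 202.4618]
0.12 [277.9816 210.43  ] top [277.9791 212.2098]
along off 0
-135:0 -132:0 -129:0 -126:0 -123:0 -120:0 -117:0 -114:0 -111:0 -108:0 -105:227 -102:225 -99:225 -96:218 -93:209 -90:209 -87:208 -84:207 -81:207 -78:206 -75:206 -72:205 -69:204 -66:204 -63:204 -60:204 -57:202 -54:202 -51:201 -48:201 -45:201 -42:200 -39:200 -36:199 -33:199 -30:198 -27:197 -24:197 -21:196 -18:196 -15:196 -12:195 -9:195 -6:194 -3:194 0:194 3:193 6:193 9:192 12:192 15:192 18:192 21:191 24:191 27:210 30:211 33:211 36:210 39:210 42:210 45:209 48:209 51:209 54:208 57:208 60:163 63:134 66:135 69:134 72:134 75:134 78:134 81:134 84:134 87:134 90:134 93:134 96:134 99:134 102:134 105:134 108:121 111:98 114:135 117:140 120:137 123:141 126:182 129:165 132:88 135:82
along off 0.003
-135:0 -132:0 -129:0 -126:0 -123:0 -120:0 -1
[... 1347 characters left out ...]
0 0 0 0 0 0 0 0 0 0 0 0 0 0 0 0 0 0 0 0 0 0]
across -0.095 [159 156 142 112  89  82  85 102 128 150 164 174 185 198 210 218 222 220
 210 197 185 171 157 150 155 164 168 167 166]
across -0.05 [126 126 122 105  79  65  70  92 121 144 159 170 180 190 201 209 212 206
 194 182 169 158 145 133 127 128 128 127 127]
across 0 [125 126 124 117  99  73  68  89 115 138 155 167 176 184 194 202 206 203
 196 185 174 162 149 135 126 125 127 126 125]
across 0.05 [142 143 140 129 106  81  70  86 120 148 168 181 192 201 209 216 220 219
 215 207 196 184 170 155 146 144 144 144 142]
across 0.095 [ 86  84  82  80  79  80  82  87  96 106 114 120 126 130 134 137 137 137
 135 131 126 120 112 104 101 104 111 113 112]
```

The shaft lies in both vees, and its centreline stays on the cradle axis all along. The collar end reads about +2 mm, so I'll back up 20 mm to see both ends in one view.

{"op": "apply_moves", "data": {
  "targets": [
    {"travel": [12, 0, -5], "roll": 0, "jaw": 36},
    {"travel": [12, 0, -5], "roll": 0, "jaw": 36},
    {"travel": [0, 0, 0], "roll": 0, "jaw": 36},
    {"travel": [0, 0, 0], "roll": 0, "jaw": 36},
    {"travel": [0, 0, 0], "roll": 0, "jaw": 36}
  ]
}}

```text
clock: 16.0
tool_pos: [0.5066, 0.3277, 0.3722]
orientation: [180.0, 0.0, -97.6]
force: [1.4, -0.2, -0.2]
opening: 0.0359
gripper_force: 0.0
```

```bash
python3 - <<'E'
from h import *
o=ctrl.get_obs(); print(o["clock"],o["tool_pos"],o["orientation"],o["qvel"].max()); C=cam("wrist",o); im=ctrl.snapshot("wrist"); cv2.imwrite("pics/wrist10.png",im[:,:,::-1])
u=np.array([.1323,.9912,0]); v=np.array([.9912,-.1323,0]); mid=np.array([.5003,.2777,.055])
g=im.mean(2).astype(np.float32)
def samp(P): q=np.array([proj(C,p) for p in P],np.float32); return cv2.remap(g,q[:,0].copy(),q[:,1].copy(),1).ravel().astype(int)
def show(n,a,b,off,z):
    ks=np.arange(a,b,.001); print(n," ".join(f"{int(round(k*1000))}:{x}" for k,x in zip(ks,samp([np.r_[(mid+k*u+off*v)[:2],z] for k in ks]))))
show("tail",-.132,-.108,.002,.063); show("collar",.10,.13,.002,.071); show("collar",.10,.13,.012,.0655)
for s in (.017,-.017): show("veeB",-.095,-.065,s,.061); show("veeA",.065,.095,s,.061)
show("plateB",-.108,-.09,.022,.01); show("plateA",.09,.108,.022,.01); show("plateB",-.108,-.09,-.022,.01); show("plateA",.09,.108,-.022,.01)
for k in (-.11,-.095,-.05,0,.05,.095): print("across",k,samp([mid+k*u+x*v for x in np.arange(-.012,.0125,.001)]))
E
```

```text
16.0 [0.5066 0.3277 0.3722] [179.9992   0.0168 -97.5964] 0.46417534088562207
tail -132:183 -131:181 -130:177 -129:173 -128:172 -127:173 -126:175 -125:176 -124:177 -123:177 -122:180 -121:182 -120:181 -119:172 -118:169 -117:188 -116:217 -115:224 -114:222 -113:219 -112:218 -111:218 -110:218 -109:219 -108:219
collar 100:137 101:137 102:137 103:136 104:137 105:133 106:121 107:107 108:98 109:99 110:111 111:124 112:139 113:154 114:182 115:200 116:210 117:213 118:213 119:212 120:209 121:203 122:193 123:181 124:163 125:137 126:107 127:90 128:86 129:93
collar 100:166 101:172 102:174 103:171 104:155 105:133 106:110 107:99 108:98 109:104 110:121 111:149 112:171 113:179 114:184 115:187 116:189 117:189 118:190 119:191 120:191 121:191 122:190 123:187 124:184 125:183 126:181 127:172 128:153 129:119
veeB -95:170 -94:175 -93:173 -92:157 -91:138 -90:132 -89:132 -88:133 -87:133 -86:138 -85:151 -84:157 -83:157 -82:156 -81:155 -80:155 -79:155 -78:155 -77:154 -76:153 -75:151 -74:139 -73:114 -72:85 -71:70 -70:67 -69:66 -68:66 -67:69 -66:82
veeA 65:65 66:70 67:76 68:78 69:78 70:79 71:81 72:85 73:93 74:104 75
[... 1170 characters left out ...]
 107:101
across -0.11 [165 162 158 155 149 143 145 154 166 178 191 204 215 220 219 213 206 196
 182 169 160 160 167 173 173]
across -0.095 [121  91  77  76  82 104 130 150 164 176 188 201 212 219 218 208 194 180
 167 155 148 151 161 171 175]
across -0.05 [122 110  89  71  71  92 122 145 159 170 180 191 203 212 214 208 196 182
 170 157 144 131 126 127 127]
across 0 [138 123  97  76  72  92 126 154 171 182 191 200 210 219 224 222 214 204
 192 179 164 151 146 144 143]
across 0.05 [ 79  78  73  67  67  75  91 106 115 121 126 130 133 136 137 136 134 130
 125 118 109  97  87  82  80]
across 0.095 [ 96  90  85  83  85  90  97 106 113 120 125 129 133 136 137 136 134 130
 126 120 114 111 111 115 117]
```

Measured against the vees (centres -80 and +80), the tail is at -117 and the collar face at about +124, so the shaft sits 3 mm too far toward the collar. I'll regrip it near its middle while it lies in the vees and slide it back 3 mm.

{"op": "apply_moves", "data": {
  "targets": [
    {"travel": [20, 0, 30], "roll": 0, "jaw": 40},
    {"travel": [20, 0, 45], "roll": 0, "jaw": 40},
    {"travel": [0, 0, 45], "roll": 0, "jaw": 40},
    {"travel": [0, 0, 45], "roll": 0, "jaw": 40},
    {"travel": [0, 0, 45], "roll": 0, "jaw": 40},
    {"travel": [0, 0, 40], "roll": 0, "jaw": 40},
    {"travel": [0, 0, 30], "roll": 0, "jaw": 40},
    {"travel": [0, 0, 20], "roll": 0, "jaw": 40},
    {"travel": [0, 0, 10], "roll": 0, "jaw": 40},
    {"travel": [0, 0, 0], "roll": 0, "jaw": 40}
  ]
}}

```text
clock: 17.05
tool_pos: [0.5008, 0.2878, 0.0608]
orientation: [179.9, -0.1, -97.6]
force: [0.3, -0.1, 0.5]
opening: 0.0397
gripper_force: 0.0
```

{"op": "apply_moves", "data": {
  "targets": [
    {"travel": [0, 0, 0], "roll": 0, "jaw": 40},
    {"travel": [0, 0, 0], "roll": 0, "jaw": 40}
  ]
}}

```text
clock: 17.25
tool_pos: [0.502, 0.2889, 0.0635]
orientation: [-179.9, 0.1, -97.6]
force: [0.7, 0.8, -0.7]
opening: 0.04
gripper_force: 0.0
```

{"op": "apply_moves", "data": {
  "targets": [
    {"travel": [0, 0, 4], "roll": 0, "jaw": 40},
    {"travel": [0, 0, 0], "roll": 0, "jaw": 22},
    {"travel": [0, 0, 0], "roll": 0, "jaw": 20},
    {"travel": [0, 0, 0], "roll": 0, "jaw": 16},
    {"travel": [0, 0, 0], "roll": 0, "jaw": 10},
    {"travel": [0, 0, 0], "roll": 0, "jaw": 8},
    {"travel": [0, 0, 0], "roll": 0, "jaw": 8},
    {"travel": [0, 0, 0], "roll": 0, "jaw": 8}
  ]
}}

```text
clock: 18.05
tool_pos: [0.5025, 0.2885, 0.0588]
orientation: [-179.9, 0.1, -97.6]
force: [4.8, -2.4, 1.4]
opening: 0.0152
gripper_force: 30.0
```

{"op": "apply_moves", "data": {
  "targets": [
    {"travel": [1, 0, 0], "roll": 0, "jaw": 8},
    {"travel": [1, 0, 0], "roll": 0, "jaw": 8},
    {"travel": [1, 0, 0], "roll": 0, "jaw": 8},
    {"travel": [0.2, 0, 0], "roll": 0, "jaw": 8},
    {"travel": [0, 0, 0], "roll": 0, "jaw": 8},
    {"travel": [0, 0, 0], "roll": 0, "jaw": 8}
  ]
}}

```text
clock: 18.65
tool_pos: [0.5021, 0.2864, 0.0589]
orientation: [-179.9, 0.2, -97.5]
force: [3.4, 2.8, 1.5]
opening: 0.0151
gripper_force: 30.0
```

{"op": "apply_moves", "data": {
  "targets": [
    {"travel": [0, 0, 0], "roll": 0, "jaw": 14},
    {"travel": [0, 0, 0], "roll": 0, "jaw": 17},
    {"travel": [0, 0, 0], "roll": 0, "jaw": 20},
    {"travel": [0, 0, 0], "roll": 0, "jaw": 24},
    {"travel": [0, 0, 0], "roll": 0, "jaw": 30},
    {"travel": [0, 0, 0], "roll": 0, "jaw": 36},
    {"travel": [0, 0, 0], "roll": 0, "jaw": 36}
  ]
}}

```text
clock: 19.35
tool_pos: [0.5006, 0.2847, 0.0579]
orientation: [180.0, -0.0, -97.6]
force: [0.2, -0.8, 0.5]
opening: 0.0349
gripper_force: 0.0
```

{"op": "apply_moves", "data": {
  "targets": [
    {"travel": [0, 0, -10], "roll": 0, "jaw": 36},
    {"travel": [0, 0, -25], "roll": 0, "jaw": 36},
    {"travel": [0, 0, -45], "roll": 0, "jaw": 36},
    {"travel": [-10, 0, -45], "roll": 0, "jaw": 36},
    {"travel": [-10, 0, -45], "roll": 0, "jaw": 36},
    {"travel": [-10, 0, -45], "roll": 0, "jaw": 36},
    {"travel": [-10, 0, -45], "roll": 0, "jaw": 36},
    {"travel": [-3, 0, -45], "roll": 0, "jaw": 36},
    {"travel": [0, 0, -8], "roll": 0, "jaw": 36},
    {"travel": [0, 0, 0], "roll": 0, "jaw": 36}
  ]
}}

```text
clock: 20.35
tool_pos: [0.5068, 0.3279, 0.3738]
orientation: [-179.9, 0.2, -97.6]
force: [-0.6, -0.2, -1.2]
opening: 0.0359
gripper_force: 0.0
```

{"op": "apply_moves", "data": {
  "targets": [
    {"travel": [0, 0, 0], "roll": 0, "jaw": 36},
    {"travel": [0, 0, 0], "roll": 0, "jaw": 36},
    {"travel": [0, 0, 0], "roll": 0, "jaw": 36}
  ]
}}

```text
clock: 20.65
tool_pos: [0.5063, 0.3272, 0.3697]
orientation: [179.9, -0.1, -97.6]
force: [0.9, -0.6, -0.7]
opening: 0.0362
gripper_force: 0.0
```

```bash
python3 - <<'E'
from h import *
o=ctrl.get_obs(); print(o["clock"],o["tool_pos"],o["orientation"]); C=cam("wrist",o); im=ctrl.snapshot("wrist"); cv2.imwrite("pics/wrist11.png",im[:,:,::-1])
u=np.array([.1323,.9912,0]); v=np.array([.9912,-.1323,0]); mid=np.array([.5003,.2777,.055])
g=im.mean(2).astype(np.float32)
def samp(P): q=np.array([proj(C,p) for p in P],np.float32); return cv2.remap(g,q[:,0].copy(),q[:,1].copy(),1).ravel().astype(int)
def show(n,a,b,off,z):
    ks=np.arange(a,b,.001); print(n," ".join(f"{int(round(k*1000))}:{x}" for k,x in zip(ks,samp([np.r_[(mid+k*u+off*v)[:2],z] for k in ks]))))
show("tail",-.128,-.112,.002,.063); show("collar",.10,.13,.002,.071)
show("veeB",-.09,-.068,-.017,.061); show("veeA",.068,.092,-.017,.061)
for k in (-.11,-.05,0,.05,.095): print("across",k,samp([mid+k*u+x*v for x in np.arange(-.012,.0125,.001)]))
E
```

```text
20.65 [0.5063 0.3272 0.3697] [179.9129  -0.1198 -97.5856]
tail -128:172 -127:173 -126:175 -125:176 -124:176 -123:177 -122:179 -121:179 -120:180 -119:189 -118:208 -117:218 -116:220 -115:219 -114:218 -113:216
collar 100:137 101:137 102:137 103:133 104:122 105:108 106:98 107:97 108:106 109:120 110:134 111:138 112:140 113:155 114:179 115:204 116:211 117:210 118:207 119:204 120:200 121:190 122:182 123:173 124:156 125:122 126:97 127:87 128:89 129:98
veeB -90:116 -89:123 -88:125 -87:125 -86:134 -85:158 -84:172 -83:173 -82:172 -81:172 -80:174 -79:176 -78:177 -77:177 -76:177 -75:173 -74:152 -73:111 -72:77 -71:62 -70:59 -69:59
veeA 68:79 69:79 70:80 71:80 72:83 73:88 74:97 75:109 76:121 77:126 78:127 79:126 80:127 81:129 82:129 83:129 84:128 85:124 86:116 87:103 88:99 89:101 90:105 91:109
across -0.11 [164 161 158 154 147 140 141 154 166 177 189 201 211 216 214 206 194 183
 175 165 156 159 171 174 172]
across -0.05 [118 101  75  64  71  95 122 145 159 170 179 190 201 208 210 205 195 182
 169 156 141 129 127 127 128]
across 0 [136 124 103  80  71  94 125 153 171 183 192 200 209 213 214 212 209 202
 192 179 163 147 140 141 142]
across 0.05 [ 80  78  74  69  67  75  92 106 115 121 126 130 134 136 137 136 133 129
 125 118 109  97  86  81  81]
across 0.095 [ 97  96  98  99  99 100 101 107 114 120 125 129 133 136 136 136 134 130
 126 120 115 111 110 111 113]
```

The tail is now at -118.4 and the collar's rear edge has moved back 2 mm, so the shaft is centred to about 1.5 mm. It's aligned and seated, with the gripper clear. Handing in.

```bash
python3 -c "
from plant import ctrl
print(ctrl.close_job())"
```

```text
the job is handed in; nothing more can be done
None
```

The collared shaft is out of its tube and lying in both cradle vees, aligned with the cradle and centred to about 1.5 mm by my camera measurement; the plain bar was left in its tube, and the job is handed in at about 21 s.

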